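Take the grease filter out of the fume extractor and let it drip over the tray

ROBOT

A 6-joint arm with a two-finger parallel gripper is mounted at the origin on a cart in front of the work surface, level with it; the furniture and walls round the work are solid. World frame = base frame: x ahead of the robot, y to its left, z up, the work surface at z = 0. Lengths are in m, angles in degrees, forces in N, time in s.
With the tool pointing down it reaches from about 0.35 to 0.725 m from the base axis. Payload 4.3 kg.
Tool frame: the origin (TCP) lies at the centre of the arm's flange, where the gripper is bolted on; the fingertips stand 173 mm ahead of it and the grasp point (between the pads) lies 155 mm ahead of it; z points along the fingers, y is the line along which they close (so a half turn about z gives the same grasp; the last joint's range is limited). The gripper opens to 85 mm and grips with 20 to 120 N. Pads are 22 mm wide; open, the fingers measure 114 mm over their backs; the gripper's body (76 mm by 85 mm) begins 54 mm behind the grasp point. The pads swing forward as they close: fully open they stand 13 mm farther back than shut.
Start: joints at [62.493, 21.618, 4.641, 73.018, 0, 83.68], TCP at [0.208, 0.536, 0.405] pointing down, gripper open.
Joint ranges: [-156.06, 156.06], [-48.1, 94.91], [-58.44, 69.94], [-101.28, 121.22], [-78.64, 73.56], [-180, 180]. Speed limits (degrees/s): [147.25, 147.25, 180, 180, 180, 180].

INTERFACE

Orientations are given as a 3x3 rotation matrix whose columns are the frame's x, y, z axes.
In Python, from rig import manip, viewer, order gives the robot as it stands.
- The arm moves only by the shell command python3 -m jog 'ROWS' [FORCE]. ROWS is JSON, a list of rows, each an object of numbers: "dx", "dy", "dz": the shift along the tool's x, y, z in mm; "wx", "wy", "wz": the turn, a rotation vector about the tool's x, y, z in degrees; "hand": the closure in counts, from 0 (fully open) to 255 (shut). A call has exactly 8 rows; each row shifts and turns the commanded pose from where the row before left it, along the tool's axes as they then stand; what a row does not reach is not made up. A row lasts 1/8 s, in which the tool goes at most 62.5 mm and 10.7 degrees, less where a joint would pass 70% of its speed; a pose out of reach is approached as far as the arm can. A call with a gripper value outside its range is refused whole. The fingers move at their own pace and stop on an object; FORCE is the grip in N (left out, the last holds). Time passes only in rows, so rows that do not move let the fingers close, or fill a call up. It gives the time, the measured TCP pose, the force, the opening and the grip force at its end, in the units of the state.
- manip.get_obs(): the state, without advancing time (a new reading comes with each control period).
- viewer.get_image(name): name is "scene" or "top" or "wrist"; returns the picture (420x560x3 uint8, blue, green, red); there is no depth.
- viewer.camera_params(name): a dict with "mtx" (3x3 intrinsics, pixels), "world_to_cam" (4x4, takes a point from world to camera coordinates); the wrist camera has in their place "hand_eye" (4x4, takes a point from camera to tool coordinates, whose origin is the TCP and whose axes are the flange's). Camera axes: x right, y down, z forward; pixel columns grow to the right and rows downward; lengths in m; the calibration is good to about 2 mm. A picture is of the moment at which its call begins: read the wrist's pose just before it. camera_params takes no time and is no camera call.
- order.hand_in(): hands the job in; it is judged then, once.
The state is a dict: "t": time; "qpos": joint angles; "joint_vel": joint speeds; "effort": joint torques, N m; "tcp_pos": TCP position; "tcp_rot": TCP orientation; "force": force on the tool from outside, world axes, zero at the start; "torque": the same for the moment, N m; "opening": finger opening in m; "grip_force": force on a finger pad.
Only numpy, scipy, OpenCV 4.12 (cv2) and the standard library are available. Lean on these libraries where they do the work, as an engineer would, in place of code of your own. Each camera call takes 0.05 s, during which the arm holds its last target. There are 200 camera calls.

TASK

The table-top fume extractor needs its grease filter taken out: first turn the fan dial back to the red stop mark, then swing the cover flap up by its green tab until it stands upright, and draw the filter straight up out of its guides by the green grip. Carry it over the blue tray and finish while still holding it there, still and upright, its lower edge about 10 cm above the middle of the tray so that it drips into it; do not set it down or let go. Leave the dial on the stop mark and the flap open, and do not disturb the tray, mug, pepper mill or soap bottle.

Things in the scene. Friction and masses are not known exactly. Their poses are not given: they have to be found in the camera images.
- extractor: Table-top fume extractor, steel box 140 (x) x 230 (y) x 164 mm high, fixed. Origin under it on the worktop; x runs from the front (grille, at x = -65 mm) to the back (+75 mm), y to its left, z up; yaw within 0.3 rad. Left part (y -30 to +115 mm): filter bay under the flap, inside 128 mm (x) by 135 mm (y). Right part: flat-topped block with the dial.
- dial (a joint): Angle of the fan dial, rad: 0 when its red pointer line points at the red stop dot (straight to the extractor's back, its +x); grows clockwise seen from above (white ticks at 0.52, 1.05, 1.57, 2.09). It starts at 0.6 to 1.35, so it is turned back anticlockwise. No end stop near 0; it stays where it is left (friction about 0.05 N m).
- dial_grip (a point): Point on the dial's axis, 24 mm above the flat top of the extractor. The dial has an upright bar grip 46 mm long (its own x, the pointer at +x), 12 mm thick (its own y), whose top is 10 mm above this point, on a flat disc 53 mm across and 3 mm thick. The frame turns with the dial.
- flap (a joint): Opening angle of the cover flap in rad: 0 shut (level), 1.57 upright, stop at 1.8. A stiff hinge: it stays at any angle where it is left (about 0.12 N m, 1 N at the tab). Open means more than 1.3.
- flap_tab (a point): Grip point in the green finger tab on the flap's front edge. The tab is 22 mm wide (y of the extractor), 10 mm thick and stands 32 mm out from that edge and the front face; this point is 20 mm out, half-way through the thickness, 160 mm above the worktop when shut, and swings about the hinge on a radius of 153 mm. Free space beside and below the tab.
- flap_hinge (a point): Middle of the flap's hinge axis at the back of the bay, 156 mm above the worktop; the axis is parallel to y of the extractor. The flap is 133 mm long from here to its front edge, 141 mm wide and 8 mm thick.
- filter_mid (a point): Centre of the grease filter: an upright aluminium mesh plate 14 mm (its x) x 110 mm (y) x 95 mm high with a green grip on top, 12 mm (x) x 26 mm (y) x 35 mm high; 130 mm high in all, 0.11 to 0.22 kg. This point is half-way up, 65 mm above the bottom; the grip's middle is 48 mm and its top 65 mm above this point. z up along the filter.
- filter: The same filter; origin at the centre of its underside. At the start it stands loosely in vertical guides in the bay (2 mm clearance), this point 20 mm above the worktop, the grip's top 6 mm under the shut flap, 45 mm and more of free space on all sides of the grip. Raised 90 mm it is out of the guides; raised 145 mm its bottom is above the extractor.
- tray: Shallow blue enamel tray with a dark rim, 190 (x) x 140 (y) x 22 mm high, walls 3 mm, loose on the worktop left of the extractor. Origin at the centre of its underside.
- mug: Green mug 95 mm high, a bystander right of the extractor. Origin under it.
- pepper_mill: Dark wooden pepper mill 58 mm across, 170 mm high, a bystander at the back left. Origin under it.
- dish_soap: Green soap bottle 235 mm high, a bystander at the front right. Origin under it.

How it is judged (in metres and radians):
On the way, in this order (a step that is already met when the one before it is completed fails the run):
1. the dial points at the red stop mark, within 0.14 rad, the flap still shut (value of joint dial between -0.14 and 0.14 rad and value of joint flap below 0.1 rad), for 0.2 s.
2. the flap is open, past 1.3 rad, and the filter still in its guides (value of joint flap above 1.3 rad and z of filter in the frame of extractor below 0.04 m), for 0.2 s.
3. the filter is drawn out above the extractor, in the fingers (z of filter in the frame of extractor above 0.165 m and contact force between the fingers and filter above 1 N), for 0.1 s.
At the end, for the whole second after the job is handed in: The filter is held still in the fingers, upright within 0.2 rad, its centre within 40 mm horizontally of the tray's centre and its bottom 60 to 170 mm above the worktop, touching neither tray nor extractor; the dial is within 0.14 rad of the stop mark and the flap is open past 1.3 rad (contact force between the fingers and filter above 1 N and horizontal distance between filter_mid and tray below 0.04 m and height (world z) of filter between 0.06 and 0.17 m and angle between filter's own z axis and vertical below 0.2 rad and linear speed of filter below 0.03 m/s and contact force between filter and tray below 0.1 N and contact force between filter and extractor below 0.1 N and value of joint dial between -0.14 and 0.14 rad and value of joint flap above 1.3 rad); the arm keeps its last pose, push and grip.
It fails at once if the flap is lifted while the dial is off the stop mark (value of joint flap above 0.3 rad and (value of joint dial above 0.2 rad or value of joint dial below -0.2 rad)).
It fails at once if the tray, mug, pepper mill or soap bottle is pushed more than 25 mm or tipped (distance of any of tray, mug, pepper_mill, dish_soap from where it was at the start of the episode above 0.025 m or angle between any of mug, pepper_mill, dish_soap's own z axis and vertical above 0.4 rad).
It also fails if it takes over 61 s, if anything falls off the work surface, if the arm or the gripper's body presses on something with over 40 N, if the wrist force passes 120 N, or if a joint passes its speed limit or range.

## Working session

There is one attempt and no reset: what is moved stays moved. The work goes in short steps, Python scripts to look and compute and a shell command to move; the robot and the scene stay as the last step left them, time stands still between calls to the robot, and variables do not carry over. Pictures are saved under pics/ and viewed, at most 10 in all, crops included, and the job is handed in when it is done.

```bash
mkdir -p pics; ls; cat > h.py <<'E'
import numpy as np, cv2
from rig import manip, viewer, order
def cam(n):
    p=viewer.camera_params(n); K=np.array(p["mtx"])
    if n=="wrist":
        o=manip.get_obs(); T=np.eye(4); T[:3,:3]=o["tcp_rot"]; T[:3,3]=o["tcp_pos"]
        C=T@np.array(p["hand_eye"])
    else: C=np.linalg.inv(np.array(p["world_to_cam"]))
    return K,C
def pix(K,C,P):
    q=(np.asarray(P,float)-C[:3,3])@C[:3,:3]; q=q@K.T; return q[...,:2]/q[...,2:]
def onz(K,C,uv,z):
    uv=np.atleast_2d(uv); d=np.c_[uv,np.ones(len(uv))]@np.linalg.inv(K).T@C[:3,:3].T
    return C[:3,3]+d*((z-C[2,3])/d[:,2:])
E
python3 - <<'E'
from h import *
for n in("top","scene"):
    cv2.imwrite(f"pics/{n}0.png",viewer.get_image(n)); K,C=cam(n); print(n,K.round(1).tolist(),C.round(3).tolist())
o=manip.get_obs(); print(o)
print(viewer.camera_params("wrist"))
E
```

```text
pics
top [[510.9, 0.0, 289.4], [0.0, 510.9, 203.7], [0.0, 0.0, 1.0]] [[-0.128, -0.961, 0.246, 0.18], [-0.992, 0.124, -0.033, 0.045], [0.001, -0.248, -0.969, 1.585], [0.0, 0.0, 0.0, 1.0]]
scene [[413.0, 0.0, 281.4], [0.0, 413.0, 208.8], [0.0, 0.0, 1.0]] [[0.549, -0.599, 0.583, -0.14], [-0.836, -0.41, 0.366, -0.441], [0.02, -0.688, -0.725, 0.989], [0.0, 0.0, 0.0, 1.0]]
{'t': 0.1, 'qpos': array([ 6.24937523e+01,  2.16588469e+01,  4.56942441e+00,  7.30195510e+01,
       -6.26562253e-04,  8.36820569e+01]), 'joint_vel': array([-0.00359439, -0.04581438,  0.18842939,  0.07152286,  0.16896662,
       -0.06477244]), 'effort': array([ 6.06223057e-04, -4.64690924e+01,  2.70583588e+01,  1.19318295e-02,
       -1.38085402e-04,  1.30859547e-05]), 'tcp_pos': array([0.2076735 , 0.53588651, 0.40383483]), 'tcp_rot': array([[-9.32397515e-01,  3.61433423e-01, -8.68705529e-04],
       [ 3.61434412e-01,  9.32396001e-01, -1.69200161e-03],
       [ 1.98431630e-04, -1.89159817e-03, -9.99998191e-01]]), 'force': array([ 0.1508286 ,  0.1979905 , -0.44257021]), 'torque': array([ 0.02948529, -0.03720251,  0.03428366]), 'grip_force': 0.0, 'opening': 0.08570595928245817}
{'mtx': array([[327.4773597 ,   0.        , 279.82843793],
       [  0.        , 327.4773597 , 204.89619957],
       [  0.        ,   0.        ,   1.        ]]), 'hand_eye': array([[ 6.97826610e-04, -9.44780264e-01, -3.27703777e-01,
         8.40468788e-02],
       [ 9.99999016e-01,  1.05797293e-03, -9.20727934e-04,
         2.21900139e-04],
       [ 1.21658731e-03, -3.27702812e-01,  9.44780073e-01,
         3.01478506e-02],
       [ 0.00000000e+00,  0.00000000e+00,  0.00000000e+00,
         1.00000000e+00]])}
```

View pics/top0.png

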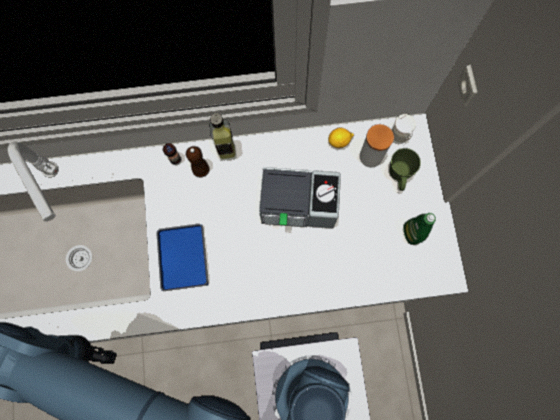

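View pics/scene0.png

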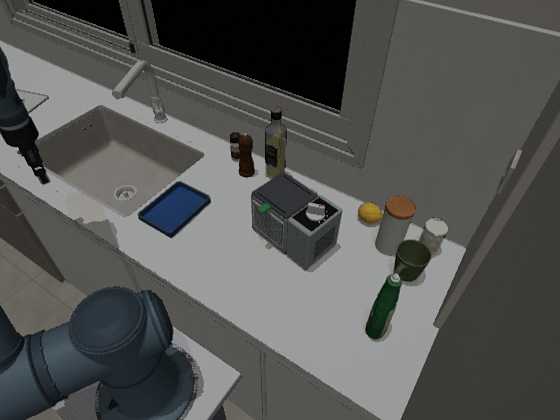

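The top view shows the extractor around (300,197) with the dial at (326,193), the green tab at (284,218) and the tray at (183,257). The scene view shows the extractor around (295,218). I'll zoom both for corner picks.

```bash
python3 - <<'E'
from h import *
a=cv2.imread("pics/top0.png");b=cv2.imread("pics/scene0.png")
A=cv2.resize(a[160:235,250:350],None,fx=7,fy=7,interpolation=cv2.INTER_CUBIC)
A=A[:, :]
A=cv2.convertScaleAbs(A,alpha=1.3,beta=15)
for i in range(10): cv2.putText(A,str(250+10*i),(70*i,10),0,.35,(0,255,255),1);cv2.line(A,(70*i,0),(70*i,525),(0,255,255) if i%5==0 else (90,90,0),1)
for i in range(8): cv2.putText(A,str(160+10*i),(0,70*i+10),0,.35,(0,255,255),1);cv2.line(A,(0,70*i),(700,70*i),(90,90,0),1)
cv2.imwrite("pics/c1.png",A)
E
```

```text
(no output)
```

View pics/c1.png

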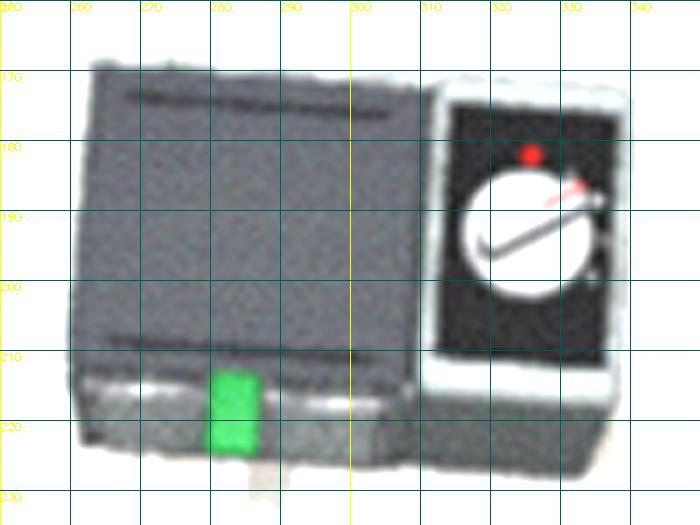

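```bash
cat > ext.py <<'E'
from h import *
from scipy.optimize import least_squares
K,C=cam("top")
M=np.array([[75,-115,164],[-65,-115,164],[-65,-115,0],[-65,115,0],[-97,42.5,165],[-65,-25,164]])/1000
U=np.array([[339.5,172.3],[338,217],[332.5,228],[262,223.5],[282.8,225],[309.5,215.3]])
def tf(p,m): c,s=np.cos(p[2]),np.sin(p[2]); m=np.asarray(m); return np.c_[p[0]+c*m[:,0]-s*m[:,1],p[1]+s*m[:,0]+c*m[:,1],m[:,2]]
f=lambda p:(pix(K,C,tf(p,M))-U).ravel()
E
python3 - <<'E'
from ext import *
r=least_squares(f,[.6,.05,0],loss="soft_l1"); p=r.x; print(p,np.degrees(p[2])); print(f(p).reshape(-1,2).round(1))
d=onz(K,C,[[325.3,193.3]],.167)[0]; print("dial",d); dot=onz(K,C,[[326,182.2]],.164)[0]; c,s=np.cos(p[2]),np.sin(p[2])
R=np.array([[c,-s],[s,c]]); print("dial ext",R.T@(d[:2]-p[:2]), R.T@(dot[:2]-p[:2]))
# pointer dir: bar top ends z~.198, red line on disc (328,189)-(333.3,186)
a,b=onz(K,C,[[328,189.3],[333,186.3]],.167); v=R.T@(b-a)[:2]; print("ptr",-np.arctan2(v[1],v[0]))
v=R.T@(b-d)[:2]; print("ptr",-np.arctan2(v[1],v[0]))
v=(onz(K,C,[[334.5,188.5]],.198)-onz(K,C,[[320,196.5]],.198))[0]; v=R.T@v[:2];print("bar",-np.arctan2(v[1],v[0]))
img=cv2.imread("pics/top0.png"); hsv=cv2.cvtColor(img,cv2.COLOR_BGR2HSV)
m=cv2.inRange(hsv,(105,120,60),(130,255,255)); n,l,st,ct=cv2.connectedComponentsWithStats(m); i=1+np.argmax(st[1:,4]); print(st[i])
cn=max(cv2.findContours((l==i).astype('uint8'),0,2)[0],key=len); q=cv2.minAreaRect(cn); print(q, onz(K,C,[q[0]],.012), onz(K,C,cv2.boxPoints(q),.012))
print("tab",tf(p,[[-.085,.0425,.16]]),"hinge",tf(p,[[.068,.0425,.156]]))
E
```

```text
[ 0.56959504 -0.03643515 -0.1905828 ] -10.919590084739037
[[ 0.8 -1.8]
 [ 0.5  0.1]
 [ 1.1  0.7]
 [-0.9  0.8]
 [-0.2 -0.3]
 [-2.5 -0.1]]
dial [ 0.55781741 -0.10972576  0.167     ]
dial ext [ 0.00231915 -0.07419466] [ 0.03670642 -0.07490752]
ptr 0.956112215827884
ptr 0.7606441657110229
bar 0.9930481075067966
[ 159  226   47   64 2538]
((182.06967163085938, 257.26641845703125), (60.29680633544922, 43.36661911010742), 84.80557250976562) [[0.45255895 0.34294186 0.012     ]] [[0.55071211 0.41183198 0.012     ]
 [0.54590439 0.27638613 0.012     ]
 [0.35704909 0.27590696 0.012     ]
 [0.36209369 0.40744399 0.012     ]]
tab [[0.49418487 0.02139699 0.16      ]] hinge [[ 0.64441465 -0.00758598  0.156     ]]
```

```bash
python3 -m jog '[{"dx":-46,"dy":-39,"dz":-5},{"dx":-46,"dy":-39,"dz":-5},{"dx":-46,"dy":-39,"dz":-5},{"dx":-46,"dy":-39,"dz":-5},{"dx":-46,"dy":-39,"dz":-5},{"dx":-46,"dy":-39,"dz":-5},{"dx":-46,"dy":-39,"dz":-5},{"dx":-46,"dy":-39,"dz":-5}]' && python3 -m jog '[{"dx":-46,"dy":-40},{"dx":-46,"dy":-40},{"dx":-46,"dy":-40},{"dx":-46,"dy":-40},{"wz":10.5},{"wz":10.5},{"wz":10.5},{"wz":10.5}]'
python3 - <<'E'
from ext import *
K,C=cam("wrist"); a=viewer.get_image("wrist"); np.savez("w1.npz",K=K,C=C)
a=cv2.resize(a,None,fx=1.42,fy=1.42); cv2.imwrite("pics/w1.png",cv2.convertScaleAbs(a,alpha=1.3,beta=10))
E
```

```text
invalid input
```

View pics/w1.png

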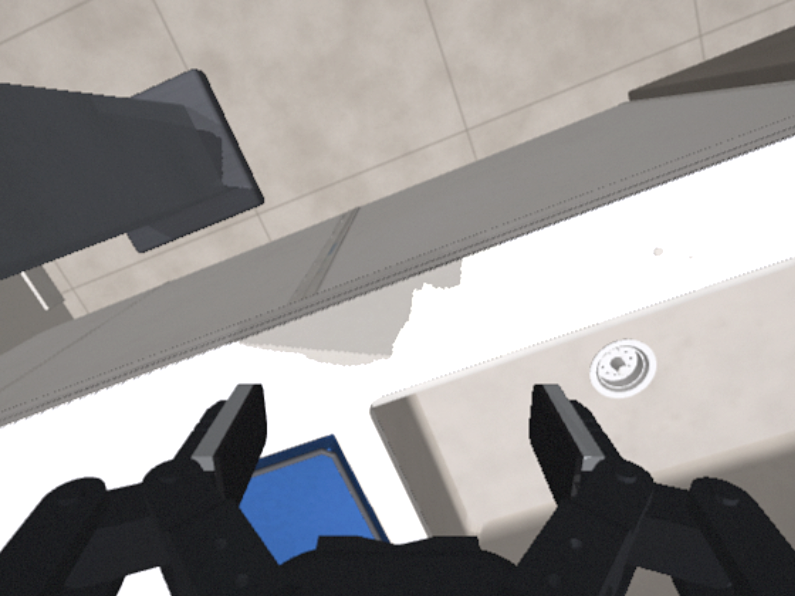

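The call was refused, so this is still the start view, with the tray near (300,490). The rows probably need every key.

```bash
python3 -m jog '[{"dx":-46,"dy":-39,"dz":-5,"wx":0,"wy":0,"wz":0,"hand":0},{"dx":-46,"dy":-39,"dz":-5,"wx":0,"wy":0,"wz":0,"hand":0},{"dx":-46,"dy":-39,"dz":-5,"wx":0,"wy":0,"wz":0,"hand":0},{"dx":-46,"dy":-39,"dz":-5,"wx":0,"wy":0,"wz":0,"hand":0},{"dx":-46,"dy":-39,"dz":-5,"wx":0,"wy":0,"wz":0,"hand":0},{"dx":-46,"dy":-39,"dz":-5,"wx":0,"wy":0,"wz":0,"hand":0},{"dx":-46,"dy":-39,"dz":-5,"wx":0,"wy":0,"wz":0,"hand":0},{"dx":-46,"dy":-39,"dz":-5,"wx":0,"wy":0,"wz":0,"hand":0}]' && python3 -m jog '[{"dx":-46,"dy":-40,"dz":0,"wx":0,"wy":0,"wz":0,"hand":0},{"dx":-46,"dy":-40,"dz":0,"wx":0,"wy":0,"wz":0,"hand":0},{"dx":-46,"dy":-40,"dz":0,"wx":0,"wy":0,"wz":0,"hand":0},{"dx":-46,"dy":-40,"dz":0,"wx":0,"wy":0,"wz":0,"hand":0},{"dx":0,"dy":0,"dz":0,"wx":0,"wy":0,"wz":10.5,"hand":0},{"dx":0,"dy":0,"dz":0,"wx":0,"wy":0,"wz":10.5,"hand":0},{"dx":0,"dy":0,"dz":0,"wx":0,"wy":0,"wz":10.5,"hand":0},{"dx":0,"dy":0,"dz":0,"wx":0,"wy":0,"wz":10.5,"hand":0}]'
python3 - <<'E'
from ext import *
K,C=cam("wrist"); a=viewer.get_image("wrist"); np.savez("w1.npz",K=K,C=C)
a=cv2.resize(a,None,fx=1.42,fy=1.42); cv2.imwrite("pics/w2.png",cv2.convertScaleAbs(a,alpha=1.3,beta=10))
E
```

```text
t: 1.15
tcp_pos: [0.4386, 0.1104, 0.4448]
tcp_rot: [[-0.932, 0.361, 0.0], [0.361, 0.932, 0.0], [0.0, 0.0, -1.0]]
force: [0.8, 0.2, -0.7]
opening: 0.0857
grip_force: 0.0
t: 2.15
tcp_pos: [0.5518, -0.1035, 0.4442]
tcp_rot: [[-0.445, 0.895, -0.001], [0.895, 0.445, 0.0], [0.001, -0.001, -1.0]]
force: [-0.4, -0.3, 0.6]
opening: 0.0853
grip_force: 0.0
```

View pics/w2.png

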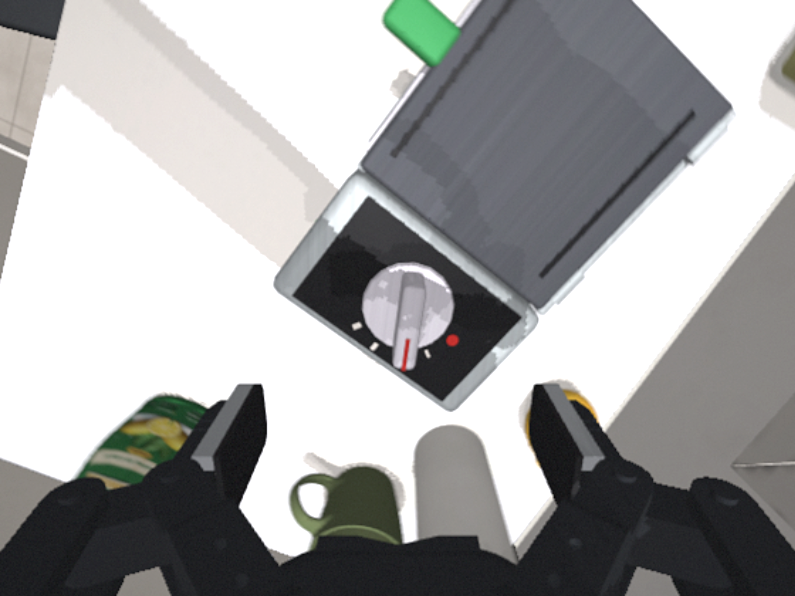

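The wrist view shows the dial disc at (408,306), the bar from (412,275) to (403,370), the red dot at (452,341), the block corners at (276,286), (451,410), (537,318) and (362,178), and the tab near (420,30).

```bash
python3 - <<'E'
from ext import *
w=np.load("w1.npz");K2,C2=w["K"],w["C"]; s=1/1.42
g=lambda u,z: onz(K2,C2,np.atleast_2d(u)*s,z)
q=g([[276,286],[451,410],[537,318],[362,178]],.162); print("corners",q.round(4).tolist())
for i,j in((0,1),(3,2)): v=(q[j]-q[i]); print(np.degrees(np.arctan2(v[1],v[0])),np.linalg.norm(v))
v=q[3]-q[0]; print(np.degrees(np.arctan2(v[1],v[0]))-90,np.linalg.norm(v))
d=g([[408,306]],.167)[0]; dot=g([[452.5,341]],.164)[0]; v=dot-d; print("dial",d,"dot dir",np.degrees(np.arctan2(v[1],v[0])),np.linalg.norm(v))
b=g([[412,276],[403.5,368]],.198); v=b[1]-b[0]; print("bar",b.mean(0),np.degrees(np.arctan2(v[1],v[0])),np.linalg.norm(v))
# joint fit with both views
M2=np.array([[-65,-115,162],[75,-115,162],[-97,31.5,165],[-97,53.5,165]])/1000; U2=np.array([[276,286],[451,410],[416,68],[384,20]])*s
F=lambda p:np.r_[f(p)[:10],3*(pix(K2,C2,tf(p,M2))-U2).ravel()[:4]]
r=least_squares(F,[.57,-.036,-.19],loss="soft_l1"); p=r.x; print(p,np.degrees(p[2]),F(p).round(1))
print("wrist pix", (pix(K2,C2,tf(p,[[-.097,.0315,.165],[-.097,.0535,.165]]))/s).round(0))
print("tab",tf(p,[[-.085,.0425,.16]]),"hinge",tf(p,[[.068,.0425,.156]]))
c,s_=np.cos(p[2]),np.sin(p[2]); print("dial in ext",np.array([[c,s_],[-s_,c]])@(d[:2]-p[:2]))
E
```

```text
corners [[0.4899, -0.1345, 0.162], [0.619, -0.1622, 0.162], [0.634, -0.0847, 0.162], [0.5084, -0.0579, 0.162]]
-12.076965738198089 0.13199783548396682
-12.033583139703259 0.12843774214412437
-13.556136630122808 0.07879326594942988
dial [ 0.56208074 -0.1100815   0.167     ] dot dir -14.765646347989927 0.03544587923406359
bar [ 0.56026008 -0.10833102  0.198     ] -67.96165997148461 0.05042055163085904
[ 0.57060625 -0.03507758 -0.18306763] -10.489002338234716 [  0.1  -2.4   0.1  -0.4   0.8   0.2  -1.2   0.8  -0.4  -0.5 -16.8  -1.
  13.5   4.8]
wrist pix [[373.  12.]
 [401. -32.]]
tab [[0.4947636  0.02218622 0.16      ]] hinge [[ 0.64520695 -0.00566694  0.156     ]]
dial in ext [ 0.00527118 -0.07530264]
```

```bash
python3 -m jog '[{"dx":-9,"dy":6,"dz":0,"wx":0,"wy":0,"wz":4.5,"hand":0},{"dx":0,"dy":0,"dz":30,"wx":0,"wy":0,"wz":0,"hand":60},{"dx":0,"dy":0,"dz":30,"wx":0,"wy":0,"wz":0,"hand":100},{"dx":0,"dy":0,"dz":26,"wx":0,"wy":0,"wz":0,"hand":100},{"dx":0,"dy":0,"dz":10,"wx":0,"wy":0,"wz":0,"hand":100},{"dx":0,"dy":0,"dz":0,"wx":0,"wy":0,"wz":0,"hand":100},{"dx":0,"dy":0,"dz":0,"wx":0,"wy":0,"wz":0,"hand":100},{"dx":0,"dy":0,"dz":0,"wx":0,"wy":0,"wz":0,"hand":100}]' 30
python3 - <<'E'
from ext import *
K,C=cam("wrist"); a=viewer.get_image("wrist"); np.savez("w3.npz",K=K,C=C)
a=cv2.resize(a,None,fx=1.42,fy=1.42); cv2.imwrite("pics/w3.png",cv2.convertScaleAbs(a,alpha=1.3,beta=10))
E
```

```text
t: 3.2
tcp_pos: [0.5618, -0.1089, 0.3499]
tcp_rot: [[-0.38, 0.925, 0.002], [0.925, 0.38, -0.001], [-0.001, 0.002, -1.0]]
force: [-0.0, -0.5, -0.2]
opening: 0.0519
grip_force: 0.0
```

View pics/w3.png

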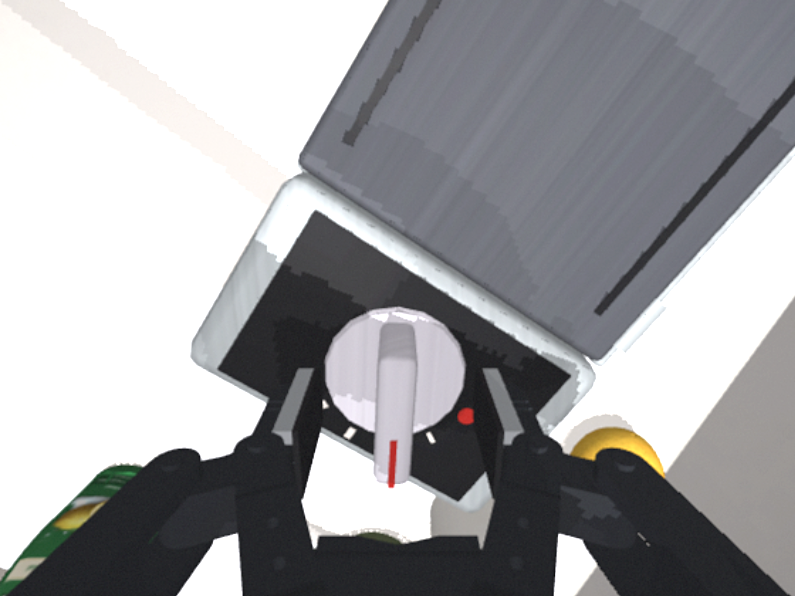

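The bar is centred between the fingers, running from (398,325) to (392,485). The disc is at (396,370) and the red dot at (466,416). I'll close and get the turn angle from this view.

```bash
python3 -m jog '[{"dx":0,"dy":0,"dz":0,"wx":0,"wy":0,"wz":0,"hand":255},{"dx":0,"dy":0,"dz":0,"wx":0,"wy":0,"wz":0,"hand":255},{"dx":0,"dy":0,"dz":0,"wx":0,"wy":0,"wz":0,"hand":255},{"dx":0,"dy":0,"dz":0,"wx":0,"wy":0,"wz":0,"hand":255},{"dx":0,"dy":0,"dz":0,"wx":0,"wy":0,"wz":0,"hand":255},{"dx":0,"dy":0,"dz":0,"wx":0,"wy":0,"wz":0,"hand":255},{"dx":0,"dy":0,"dz":0,"wx":0,"wy":0,"wz":0,"hand":255},{"dx":0,"dy":0,"dz":0,"wx":0,"wy":0,"wz":0,"hand":255}]' 40
python3 - <<'E'
from ext import *
w=np.load("w3.npz");K2,C2=w["K"],w["C"]; s=1/1.42
g=lambda u,z: onz(K2,C2,np.atleast_2d(u)*s,z)
A=lambda v:np.degrees(np.arctan2(v[1],v[0]))
d=g([[396,370.5]],.167)[0]; dot=g([[466,416]],.164)[0]; print("dial",d,"dot",A(dot-d),np.linalg.norm(dot-d))
b=g([[398,326],[392,482]],.198); print("bar",b.mean(0),A(b[1]-b[0]),np.linalg.norm(b[1]-b[0]))
q=g([[219,370],[463,501],[570,377],[317,211]],.164); print("black",A(q[1]-q[0]),A(q[2]-q[3]),A(q[3]-q[0])-90,A(q[2]-q[1])-90, q.mean(0),np.linalg.norm(q[1]-q[0]))
q=g([[348,140],[437,0],[599,312],[795,82]],.164); print("slots",A(q[1]-q[0])-90, A(q[3]-q[2])-90)
q=g([[193,355],[297,176],[305,165],[602,361]],.164); print("edge",A(q[1]-q[0])-90,A(q[3]-q[2]),q)
E
```

```text
t: 4.25
tcp_pos: [0.5611, -0.109, 0.349]
tcp_rot: [[-0.379, 0.925, -0.0], [0.925, 0.379, -0.001], [-0.001, -0.001, -1.0]]
force: [-3.9, -2.3, 5.9]
opening: 0.011
grip_force: 40.1
dial [ 0.56212601 -0.10894554  0.167     ] dot -16.090876549477986 0.03508307693563856
bar [ 0.56032842 -0.10539125  0.198     ] -69.63068069831554 0.05493860222171918
black -10.882344653964758 -11.902760094968007 -11.602410063656492 -10.257039570934552 [ 0.56342176 -0.11139226  0.164     ] 0.1133996121809902
slots -12.74440677049192 -10.62955211843267
edge -11.332072595105174 -11.32435153854821 [[ 0.49038337 -0.13318197  0.164     ]
 [ 0.50572763 -0.05661452  0.164     ]
 [ 0.50702964 -0.05232314  0.164     ]
 [ 0.63258392 -0.07746686  0.164     ]]
```

```bash
python3 -m jog '[{"dx":0,"dy":0,"dz":0,"wx":0,"wy":0,"wz":-8,"hand":255},{"dx":0,"dy":0,"dz":0,"wx":0,"wy":0,"wz":-8,"hand":255},{"dx":0,"dy":0,"dz":0,"wx":0,"wy":0,"wz":-8,"hand":255},{"dx":0,"dy":0,"dz":0,"wx":0,"wy":0,"wz":-8,"hand":255},{"dx":0,"dy":0,"dz":0,"wx":0,"wy":0,"wz":-8,"hand":255},{"dx":0,"dy":0,"dz":0,"wx":0,"wy":0,"wz":-8,"hand":255},{"dx":0,"dy":0,"dz":0,"wx":0,"wy":0,"wz":-8.3,"hand":255},{"dx":0,"dy":0,"dz":0,"wx":0,"wy":0,"wz":0,"hand":255}]'; python3 -m jog '[{"dx":0,"dy":0,"dz":0,"wx":0,"wy":0,"wz":0,"hand":255},{"dx":0,"dy":0,"dz":0,"wx":0,"wy":0,"wz":0,"hand":100},{"dx":0,"dy":0,"dz":0,"wx":0,"wy":0,"wz":0,"hand":90},{"dx":0,"dy":0,"dz":0,"wx":0,"wy":0,"wz":0,"hand":90},{"dx":0,"dy":0,"dz":-15,"wx":0,"wy":0,"wz":0,"hand":90},{"dx":0,"dy":0,"dz":-35,"wx":0,"wy":0,"wz":0,"hand":90},{"dx":0,"dy":0,"dz":-35,"wx":0,"wy":0,"wz":0,"hand":90},{"dx":0,"dy":0,"dz":0,"wx":0,"wy":0,"wz":0,"hand":90}]'
python3 - <<'E'
from ext import *
K,C=cam("wrist"); a=viewer.get_image("wrist"); np.savez("w4.npz",K=K,C=C)
a=cv2.resize(a,None,fx=1.42,fy=1.42); cv2.imwrite("pics/w4.png",cv2.convertScaleAbs(a,alpha=1.3,beta=10))
E
```

```text
t: 5.25
tcp_pos: [0.5605, -0.1097, 0.3489]
tcp_rot: [[-0.98, 0.198, -0.002], [0.198, 0.98, -0.003], [0.002, -0.003, -1.0]]
force: [-6.8, -5.3, 6.8]
opening: 0.0111
grip_force: 40.3
t: 6.25
tcp_pos: [0.5623, -0.1089, 0.4381]
tcp_rot: [[-0.98, 0.197, 0.008], [0.197, 0.98, -0.002], [-0.008, -0.001, -1.0]]
force: [0.2, -0.4, -0.5]
opening: 0.0552
grip_force: 0.0
```

View pics/w4.png

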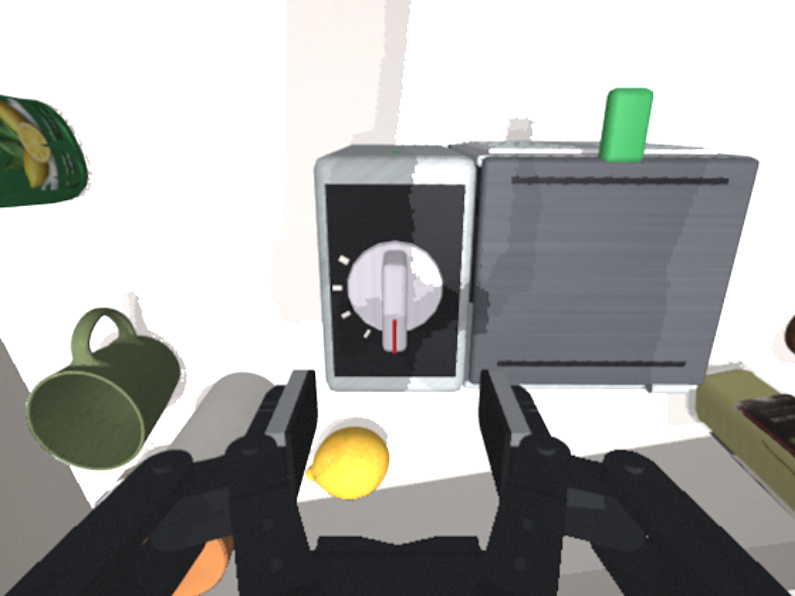

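The dial bar at (395,255)–(395,352) is parallel to the extractor and points to its back, so it is on the mark. The tab spans from (602–643,160) to (611–652,90).

```bash
python3 - <<'E'
from ext import *
w=np.load("w4.npz");K2,C2=w["K"],w["C"]; s=1/1.42
g=lambda u,z: onz(K2,C2,np.atleast_2d(u)*s,z)
A=lambda v:np.degrees(np.arctan2(v[1],v[0]))
t=g([[602,160],[643,160],[652,91],[611,91]],.165); print("tab",t.round(4).tolist(),t.mean(0),A(t[0]-t[3]),np.linalg.norm(t[0]-t[3]))
q=g([[318,160],[330,388],[480,161],[470,385],[757,161],[705,384]],.164);print(q.round(4).tolist(),A(q[1]-q[0]),A(q[3]-q[2]),A(q[5]-q[4]))
q=g([[394,286]],.167); print(q); b=g([[395,255],[394.5,350]],.198); print("bar",A(b[1]-b[0]))
o=manip.get_obs(); print(o["qpos"].round(1),o["tcp_pos"])
y=np.radians(-11.4); c,sn=np.cos(y),np.sin(y); R=np.array([[c,-sn],[sn,c]])
m=t.mean(0)[:2]; print("tab pt(20 out)",m+R@[-.004,0],"hinge",m+R@[.149,0], R.T@m)
E
```

```text
tab [[0.5162, 0.0049, 0.165], [0.5202, 0.0251, 0.165], [0.4887, 0.03, 0.165], [0.4848, 0.0108, 0.165]] [0.50249674 0.01770145 0.165     ] -10.639723551397966 0.031912234932900865
[[0.4882, -0.1352, 0.164], [0.6175, -0.1615, 0.164], [0.5047, -0.0551, 0.164], [0.6319, -0.0788, 0.164], [0.5322, 0.0819, 0.164], [0.6587, 0.0588, 0.164]] -11.484949151112733 -10.576220399052238 -10.337818918154463
[[ 0.56063941 -0.11072646  0.167     ]]
bar -11.725570878241362
[-17.3  20.9   8.2  77.    0.   -5.9] [ 0.56190056 -0.10885864  0.43603074]
tab pt(20 out) [0.49857565 0.01849208] hinge [ 0.64855714 -0.01174949] [0.48908424 0.11667439]
```

```bash
python3 -m jog '[{"dx":47,"dy":28.5,"dz":0,"wx":0,"wy":0,"wz":0,"hand":90},{"dx":47,"dy":28.5,"dz":0,"wx":0,"wy":0,"wz":0,"hand":90},{"dx":47,"dy":28.5,"dz":0,"wx":0,"wy":0,"wz":0,"hand":90},{"dx":47,"dy":28.5,"dz":0,"wx":0,"wy":0,"wz":0,"hand":90},{"dx":0,"dy":0,"dz":0,"wx":0,"wy":-10.5,"wz":0,"hand":90},{"dx":0,"dy":0,"dz":0,"wx":0,"wy":-10.5,"wz":0,"hand":90},{"dx":0,"dy":0,"dz":0,"wx":0,"wy":-10.5,"wz":0,"hand":90},{"dx":0,"dy":0,"dz":0,"wx":0,"wy":-10.5,"wz":0,"hand":90}]'
cat > go.py <<'E'
from h import *
import sys
# tool-axis shift (mm) and rotvec (deg) to reach: tcp pos, tilt from down (deg, forward), yaw -11.4
from scipy.spatial.transform import Rotation as Ro
def pose(tilt,yaw=-11.4):
    y=np.radians(yaw); e=np.array([np.cos(y),np.sin(y),0]); n=np.array([-e[1],e[0],0]); k=np.array([0,0,1.]); a=np.radians(tilt)
    z=np.sin(a)*e-np.cos(a)*k; return np.c_[np.cross(n,z),n,z],e
def need(p,R):
    o=manip.get_obs(); R0=np.array(o["tcp_rot"])
    print("shift",(R0.T@(np.asarray(p)-o["tcp_pos"])*1e3).round(1),"turn",np.degrees(Ro.from_matrix(R0.T@R).as_rotvec()).round(1),"q",o["qpos"].round(0))
E
python3 - <<'E'
from go import *
R,e=pose(45); T=np.array([.4986,.0185,.16])-.004*e
need(T-.163*R[:,2]-.06*R[:,2],R); need(T-.163*R[:,2],R)
E
```

```text
t: 7.3
tcp_pos: [0.3988, 0.0402, 0.4332]
tcp_rot: [[-0.725, 0.197, 0.66], [0.146, 0.98, -0.133], [-0.673, 0.0, -0.74]]
force: [0.9, 1.0, -0.6]
opening: 0.0549
grip_force: 0.0
shift [121.8  -1.6  45.4] turn [ 0.  -2.7  0. ] q [ -1. -19. -44.  24.  -7.   8.]
shift [119.   -1.6 105.3] turn [ 0.  -2.7  0. ] q [ -1. -19. -44.  24.  -7.   8.]
```

```bash
python3 -m jog '[{"dx":40,"dy":-1.5,"dz":10,"wx":0,"wy":0,"wz":0,"hand":90},{"dx":40,"dy":0,"dz":10,"wx":0,"wy":0,"wz":0,"hand":90},{"dx":39,"dy":0,"dz":10,"wx":0,"wy":0,"wz":0,"hand":90},{"dx":0,"dy":0,"dz":15,"wx":0,"wy":0,"wz":0,"hand":90},{"dx":0,"dy":0,"dz":0,"wx":0,"wy":0,"wz":0,"hand":90},{"dx":0,"dy":0,"dz":0,"wx":0,"wy":0,"wz":0,"hand":90},{"dx":0,"dy":0,"dz":0,"wx":0,"wy":0,"wz":0,"hand":90},{"dx":0,"dy":0,"dz":0,"wx":0,"wy":0,"wz":0,"hand":90}]'
python3 - <<'E'
from go import *
R,e=pose(42.3); T=np.array([.4986,.0185,.16])-.004*e
need(T-.163*R[:,2],R)
K,C=cam("wrist"); a=viewer.get_image("wrist"); np.savez("w5.npz",K=K,C=C)
a=cv2.resize(a,None,fx=1.42,fy=1.42); cv2.imwrite("pics/w5.png",cv2.convertScaleAbs(a,alpha=1.3,beta=10))
E
```

```text
t: 8.3
tcp_pos: [0.3518, 0.0538, 0.3363]
tcp_rot: [[-0.74, 0.201, 0.642], [0.149, 0.98, -0.134], [-0.656, -0.004, -0.755]]
force: [0.3, -0.2, -0.7]
opening: 0.0553
grip_force: 0.0
shift [ 8.5 -5.2 66.5] turn [-0.3 -1.3  0. ] q [  2. -20. -58.  11.  -9.  10.]
```

View pics/w5.png

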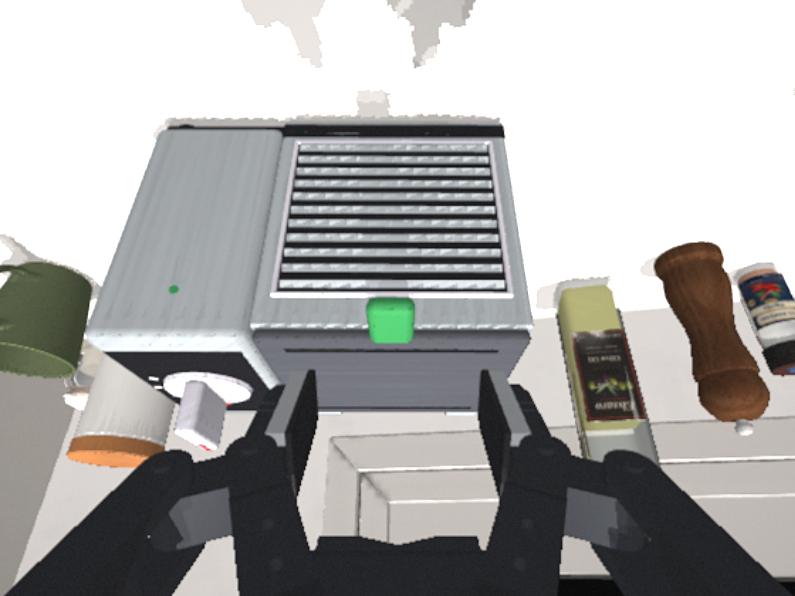

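The green tab at (390,318) is almost centred between the fingers (398). J3 is at its limit, but moving forward relieves it.

```bash
python3 -m jog '[{"dx":0,"dy":-4.5,"dz":15,"wx":0,"wy":0,"wz":0,"hand":90},{"dx":4,"dy":0,"dz":15,"wx":0,"wy":0,"wz":0,"hand":90},{"dx":4,"dy":0,"dz":15,"wx":0,"wy":0,"wz":0,"hand":90},{"dx":0,"dy":0,"dz":10,"wx":0,"wy":0,"wz":0,"hand":90},{"dx":0,"dy":0,"dz":0,"wx":0,"wy":0,"wz":0,"hand":90},{"dx":0,"dy":0,"dz":0,"wx":0,"wy":0,"wz":0,"hand":90},{"dx":0,"dy":0,"dz":0,"wx":0,"wy":0,"wz":0,"hand":90},{"dx":0,"dy":0,"dz":0,"wx":0,"wy":0,"wz":0,"hand":90}]'
python3 - <<'E'
from go import *
R,e=pose(41); T=np.array([.4986,.0185,.16])-.004*e
need(T-.163*R[:,2],R)
K,C=cam("wrist"); a=viewer.get_image("wrist"); m=cv2.inRange(cv2.cvtColor(a,cv2.COLOR_BGR2HSV),(50,120,60),(80,255,255)); m[:150]=0
n,l,st,ct=cv2.connectedComponentsWithStats(m); i=1+np.argmax(st[1:,4]); print(st[i])
o=manip.get_obs(); pt=(onz(K,C,[[st[i][0]+st[i][2]/2,st[i][1]+3]],.165)-o["tcp_pos"])@o["tcp_rot"]; print("tab tip/back in tool",pt)
E
```

```text
t: 9.35
tcp_pos: [0.3915, 0.0464, 0.3039]
tcp_rot: [[-0.751, 0.204, 0.629], [0.151, 0.979, -0.136], [-0.643, -0.007, -0.766]]
force: [-0.0, -0.7, 0.1]
opening: 0.055
grip_force: 0.0
shift [13.7 -6.  15.7] turn [-0.5 -1.  -0. ] q [  0. -11. -58.   3.  -8.   9.]
[ 251  233   45   39 1564]
tab tip/back in tool [[ 0.02409953 -0.00263277  0.1610748 ]]
```

```bash
python3 -m jog '[{"dx":0,"dy":-3.5,"dz":0,"wx":0,"wy":9,"wz":0,"hand":90},{"dx":-10,"dy":0,"dz":7,"wx":0,"wy":0,"wz":0,"hand":90},{"dx":-10,"dy":0,"dz":8,"wx":0,"wy":0,"wz":0,"hand":90},{"dx":0,"dy":0,"dz":0,"wx":0,"wy":0,"wz":0,"hand":90},{"dx":0,"dy":0,"dz":0,"wx":0,"wy":0,"wz":0,"hand":90},{"dx":0,"dy":0,"dz":0,"wx":0,"wy":0,"wz":0,"hand":90},{"dx":0,"dy":0,"dz":0,"wx":0,"wy":0,"wz":0,"hand":90},{"dx":0,"dy":0,"dz":0,"wx":0,"wy":0,"wz":0,"hand":90}]'
python3 - <<'E'
from go import *
R,e=pose(30); T=np.array([.4986,.0185,.16])-.004*e
need(T-.163*R[:,2],R)
K,C=cam("wrist"); a=viewer.get_image("wrist"); m=cv2.inRange(cv2.cvtColor(a,cv2.COLOR_BGR2HSV),(50,120,60),(80,255,255)); m[:150]=0
n,l,st,ct=cv2.connectedComponentsWithStats(m); i=1+np.argmax(st[1:,4]); print(st[i])
a=cv2.resize(a,None,fx=1.42,fy=1.42); cv2.imwrite("pics/w6.png",cv2.convertScaleAbs(a,alpha=1.3,beta=10))
E
```

```text
t: 10.4
tcp_pos: [0.4151, 0.0379, 0.3011]
tcp_rot: [[-0.84, 0.204, 0.503], [0.171, 0.979, -0.111], [-0.515, -0.007, -0.857]]
force: [-0.1, 0.6, 0.0]
opening: 0.0554
grip_force: 0.0
shift [-0.2 -2.5  0.1] turn [-0.5  1.  -0.1] q [ -2.  -6. -50.  15.  -6.   8.]
[ 256  262   49   46 2017]
```

View pics/w6.png

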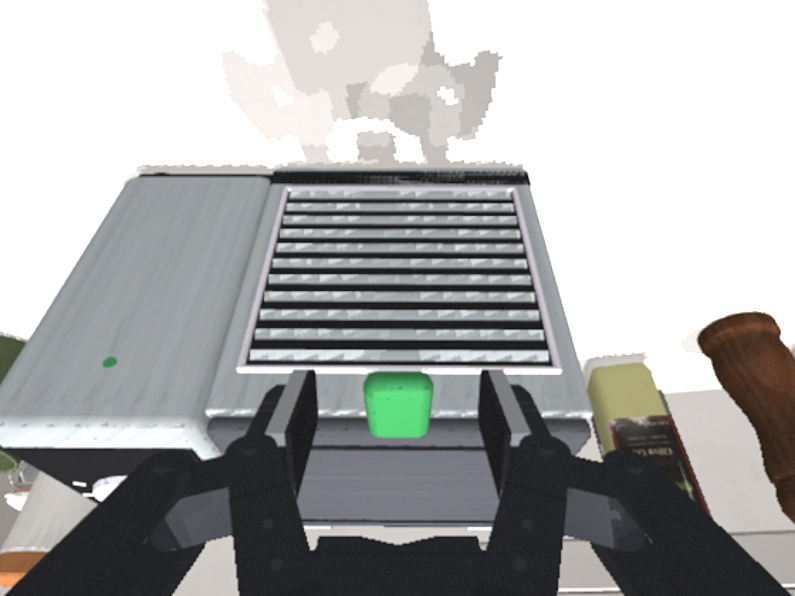

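The tab at (398,405) is centred between the pads at (305) and (490). I'll close on it and work out the arc rows.

```bash
python3 -m jog '[{"dx":0,"dy":0,"dz":0,"wx":0,"wy":0,"wz":0,"hand":255},{"dx":0,"dy":0,"dz":0,"wx":0,"wy":0,"wz":0,"hand":255},{"dx":0,"dy":0,"dz":0,"wx":0,"wy":0,"wz":0,"hand":255},{"dx":0,"dy":0,"dz":0,"wx":0,"wy":0,"wz":0,"hand":255},{"dx":0,"dy":0,"dz":0,"wx":0,"wy":0,"wz":0,"hand":255},{"dx":0,"dy":0,"dz":0,"wx":0,"wy":0,"wz":0,"hand":255},{"dx":0,"dy":0,"dz":0,"wx":0,"wy":0,"wz":0,"hand":255},{"dx":0,"dy":0,"dz":0,"wx":0,"wy":0,"wz":0,"hand":255}]' 30
cat > arc.py <<'E'
from go import *
o=manip.get_obs(); R0=np.array(o["tcp_rot"]); H=np.array([.6486,-.0117,.156]); h=R0.T@(H-o["tcp_pos"]); h[1]=0
print("h",h)
for d in(4,5,7.5):
    for S in(1,): print(d,((np.eye(3)-Ro.from_rotvec([0,np.radians(d),0]).as_matrix())@h*1e3).round(2))
E
python3 arc.py
```

```text
t: 11.45
tcp_pos: [0.4152, 0.0379, 0.3011]
tcp_rot: [[-0.84, 0.203, 0.503], [0.171, 0.979, -0.111], [-0.515, -0.007, -0.857]]
force: [-3.3, 2.5, 3.9]
opening: 0.021
grip_force: 32.9
h [-0.12989321  0.          0.24721781]
4 [-17.56   0.    -8.46]
5 [-22.04   0.   -10.38]
7.5 [-33.38   0.   -14.84]
```

```bash
python3 -m jog '[{"dx":-17.6,"dy":0,"dz":-8.5,"wx":0,"wy":4,"wz":0,"hand":255},{"dx":-17.6,"dy":0,"dz":-8.5,"wx":0,"wy":4,"wz":0,"hand":255},{"dx":-17.6,"dy":0,"dz":-8.5,"wx":0,"wy":4,"wz":0,"hand":255},{"dx":-17.6,"dy":0,"dz":-8.5,"wx":0,"wy":4,"wz":0,"hand":255},{"dx":-17.6,"dy":0,"dz":-8.5,"wx":0,"wy":4,"wz":0,"hand":255},{"dx":-17.6,"dy":0,"dz":-8.5,"wx":0,"wy":4,"wz":0,"hand":255},{"dx":-17.6,"dy":0,"dz":-8.5,"wx":0,"wy":4,"wz":0,"hand":255},{"dx":0,"dy":0,"dz":0,"wx":0,"wy":0,"wz":0,"hand":255}]'; python3 arc.py
```

```text
t: 12.45
tcp_pos: [0.5099, 0.0186, 0.3958]
tcp_rot: [[-0.978, 0.204, 0.046], [0.204, 0.979, -0.017], [-0.048, -0.008, -0.999]]
force: [-3.5, 0.9, 1.8]
opening: 0.0206
grip_force: 32.6
h [-0.13018805  0.          0.24634698]
4 [-17.5    0.    -8.48]
5 [-21.97   0.   -10.41]
7.5 [-33.27   0.   -14.89]
```

```bash
python3 -m jog '[{"dx":-10.5,"dy":0,"dz":-15.2,"wx":0,"wy":0,"wz":0,"hand":255},{"dx":-12.2,"dy":0,"dz":-13.8,"wx":0,"wy":0,"wz":0,"hand":255},{"dx":-13.8,"dy":0,"dz":-12.3,"wx":0,"wy":0,"wz":0,"hand":255},{"dx":-15.2,"dy":0,"dz":-10.4,"wx":0,"wy":0,"wz":0,"hand":255},{"dx":0,"dy":0,"dz":0,"wx":0,"wy":0,"wz":0,"hand":255},{"dx":0,"dy":0,"dz":0,"wx":0,"wy":0,"wz":0,"hand":255},{"dx":0,"dy":0,"dz":0,"wx":0,"wy":0,"wz":0,"hand":255},{"dx":0,"dy":0,"dz":0,"wx":0,"wy":0,"wz":0,"hand":255}]'
```

```text
t: 13.45
tcp_pos: [0.5579, 0.009, 0.4491]
tcp_rot: [[-0.978, 0.204, 0.05], [0.203, 0.979, -0.019], [-0.053, -0.008, -0.999]]
force: [7.4, -2.5, -10.8]
opening: 0.0214
grip_force: 30.2
```

Forces are modest, so I'll continue.

```bash
python3 -m jog '[{"dx":-16.4,"dy":0,"dz":-8.4,"wx":0,"wy":0,"wz":0,"hand":255},{"dx":-17.3,"dy":0,"dz":-6.4,"wx":0,"wy":0,"wz":0,"hand":255},{"dx":-18,"dy":0,"dz":-4.1,"wx":0,"wy":0,"wz":0,"hand":255},{"dx":-18.3,"dy":0,"dz":-1.9,"wx":0,"wy":0,"wz":0,"hand":255},{"dx":0,"dy":0,"dz":0,"wx":0,"wy":0,"wz":0,"hand":255},{"dx":0,"dy":0,"dz":0,"wx":0,"wy":0,"wz":0,"hand":255},{"dx":0,"dy":0,"dz":0,"wx":0,"wy":0,"wz":0,"hand":255},{"dx":0,"dy":0,"dz":0,"wx":0,"wy":0,"wz":0,"hand":255}]'
python3 - <<'E'
from go import *
a=viewer.get_image("scene"); b=viewer.get_image("wrist"); print(manip.get_obs()["qpos"].round(0))
c=cv2.resize(a[130:290,210:390],None,fx=2.22,fy=2.22); w=cv2.resize(b,(473,355)); v=np.hstack([c[:355,:327],w])
cv2.imwrite("pics/s7.png",cv2.convertScaleAbs(v[:, :800],alpha=1.4,beta=15))
E
```

```text
t: 14.45
tcp_pos: [0.6242, -0.0046, 0.4743]
tcp_rot: [[-0.978, 0.204, 0.047], [0.203, 0.979, -0.018], [-0.05, -0.008, -0.999]]
force: [-1.0, -3.1, -7.7]
opening: 0.0207
grip_force: 31.0
[-6. 26. 22. 83. -1.  6.]
```

View pics/s7.png

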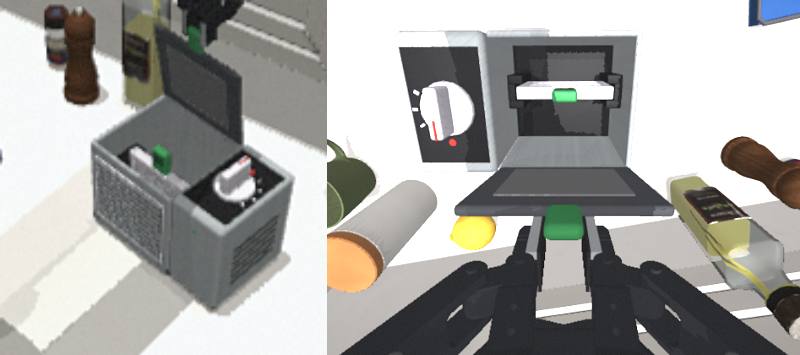

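The flap stands at about 83° with the tab in the fingers, and the filter grip shows in the bay at (565,95) of the right half. I'll nudge the flap to about 90°, release, rise and locate the grip.

```bash
python3 -m jog '[{"dx":-9,"dy":0,"dz":0,"wx":0,"wy":0,"wz":0,"hand":255},{"dx":-9,"dy":0,"dz":0,"wx":0,"wy":0,"wz":0,"hand":255},{"dx":0,"dy":0,"dz":0,"wx":0,"wy":0,"wz":0,"hand":255},{"dx":0,"dy":0,"dz":0,"wx":0,"wy":0,"wz":0,"hand":120},{"dx":0,"dy":0,"dz":0,"wx":0,"wy":0,"wz":0,"hand":90},{"dx":0,"dy":0,"dz":0,"wx":0,"wy":0,"wz":0,"hand":90},{"dx":0,"dy":0,"dz":-25,"wx":0,"wy":0,"wz":0,"hand":90},{"dx":0,"dy":0,"dz":-25,"wx":0,"wy":0,"wz":0,"hand":90}]'
python3 -m jog '[{"dx":40,"dy":0,"dz":0,"wx":0,"wy":2.8,"wz":0,"hand":90},{"dx":40,"dy":0,"dz":0,"wx":0,"wy":0,"wz":0,"hand":90},{"dx":40,"dy":0,"dz":0,"wx":0,"wy":0,"wz":0,"hand":90},{"dx":0,"dy":0,"dz":0,"wx":0,"wy":0,"wz":0,"hand":90},{"dx":0,"dy":0,"dz":0,"wx":0,"wy":0,"wz":0,"hand":90},{"dx":0,"dy":0,"dz":0,"wx":0,"wy":0,"wz":0,"hand":90},{"dx":0,"dy":0,"dz":0,"wx":0,"wy":0,"wz":0,"hand":90},{"dx":0,"dy":0,"dz":0,"wx":0,"wy":0,"wz":0,"hand":90}]'
python3 - <<'E'
from go import *
K,C=cam("wrist"); o=manip.get_obs(); b=viewer.get_image("wrist"); np.savez("w8.npz",K=K,C=C)
m=cv2.inRange(cv2.cvtColor(b,cv2.COLOR_BGR2HSV),(50,120,60),(80,255,255))
n,l,st,ct=cv2.connectedComponentsWithStats(m)
for i in range(1,n):
    if st[i][4]>60:
        print(st[i],ct[i].round(1),onz(K,C,[ct[i]],.150))
cv2.imwrite("pics/s8.png",cv2.convertScaleAbs(cv2.resize(b,None,fx=1.42,fy=1.42),alpha=1.3,beta=10))
E
```

```text
t: 15.55
tcp_pos: [0.6398, -0.007, 0.5271]
tcp_rot: [[-0.978, 0.203, 0.05], [0.203, 0.979, -0.017], [-0.053, -0.007, -0.999]]
force: [-0.2, 0.0, 0.5]
opening: 0.0554
grip_force: 0.0
t: 16.55
tcp_pos: [0.5232, 0.017, 0.5234]
tcp_rot: [[-0.979, 0.204, 0.002], [0.204, 0.979, -0.008], [-0.003, -0.007, -1.0]]
force: [0.3, 0.0, -0.0]
opening: 0.0551
grip_force: 0.0
[269 206  23  19 286] [280.3 216.4] [[0.57149907 0.00458774 0.15      ]]
[267 362  27  21 473] [279.6 371.8] [[ 0.79186444 -0.04200166  0.15      ]]
```

View pics/s8.png

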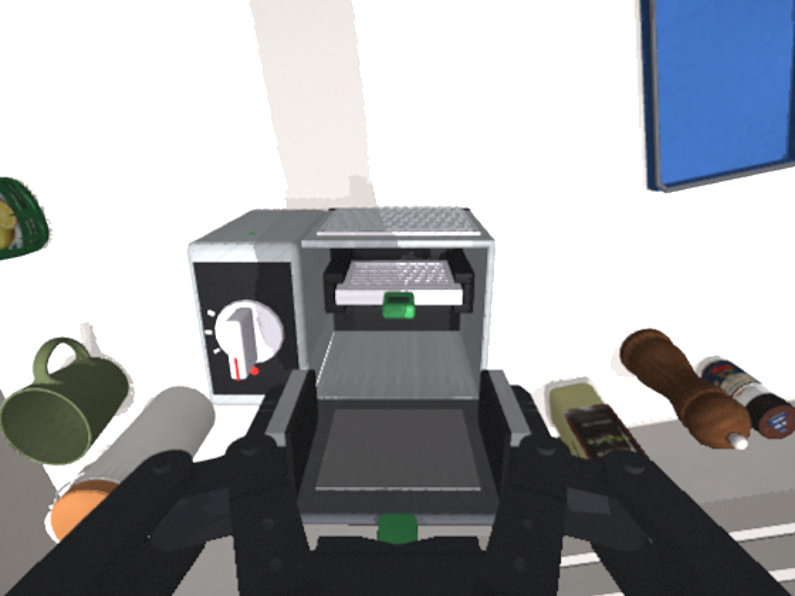

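```bash
python3 - <<'E'
from go import *
w=np.load("w8.npz");K,C=w["K"],w["C"]; R,e=pose(0)
p=onz(K,C,[[280.5,225]],.150)[0]-.006*e; print("grip",p)
A=lambda v:np.degrees(np.arctan2(v[1],v[0]))
b=onz(K,C,np.array([[241,312],[237.5,377]])/1.42,.198); print("bar",A(b[1]-b[0]),np.linalg.norm(b[1]-b[0]))
H=np.array([.6486,-.0117,0]); print("dist to hinge",(H-p)@e, "lat",(H-p)@R[:,1])
need([p[0],p[1],.134+.158],R)
E
```

```text
grip [0.5759419  0.00383996 0.15      ]
bar -20.893551688603598 0.0511441805856914
dist to hinge 0.07429623340637682 lat -0.0008719690749902694
shift [-53.7  -0.5 231.7] turn [-0.4  0.2 -0.4] q [-5. 16. 14. 88. -0.  7.]
```

```bash
python3 - <<'E'
from go import *
def run(b,K,C,sc):
    hsv=cv2.cvtColor(b,cv2.COLOR_BGR2HSV); m=cv2.inRange(hsv,(0,110,70),(8,255,255))|cv2.inRange(hsv,(172,110,70),(180,255,255))
    n,l,st,ct=cv2.connectedComponentsWithStats(m)
    for i in range(1,n):
        if 4<st[i][4]<900 and st[i][2]<40:
            ys,xs=np.where(l==i); t,bt=ys.argmin(),ys.argmax()
            top=[xs[ys<=ys.min()+1].mean(),ys.min()]; bot=[xs[ys>=ys.max()-1].mean(),ys.max()]
            q=onz(K,C,np.array([ct[i],top,bot])/sc,.198); v=q[2]-q[1]; d=onz(K,C,[ct[i]/sc],.164)[0]
            print(st[i],"line dir",np.degrees(np.arctan2(v[1],v[0])).round(1),"cen z198",q[0].round(4),"z164",d.round(4), "dir from axis", np.degrees(np.arctan2(q[0][1]+.1093,q[0][0]-.5611)).round(1))
for n in("4","8"):
    w=np.load(f"w{n}.npz"); print(n); run(cv2.imread("pics/w4.png" if n=="4" else "pics/s8.png"),w["K"],w["C"],1.42)
E
```

```text
4
[392 320   5  34 107] line dir -11.8 cen z198 [ 0.5767 -0.1137  0.198 ] z164 [ 0.5924 -0.1172  0.164 ] dir from axis -15.8
[769 432   6   5   6] line dir 33.8 cen z198 [0.6721 0.0732 0.198 ] z164 [0.7033 0.1001 0.164 ] dir from axis 58.7
[777 439   7   5  10] line dir 33.8 cen z198 [0.6775 0.0778 0.198 ] z164 [0.7095 0.1055 0.164 ] dir from axis 58.1
[786 446   8   7  12] line dir 36.7 cen z198 [0.6839 0.0833 0.198 ] z164 [0.717  0.1119 0.164 ] dir from axis 57.5
8
[235 358   5  24  58] line dir -13.0 cen z198 [ 0.5781 -0.1146  0.198 ] z164 [ 0.5938 -0.1318  0.164 ] dir from axis -17.5
[711 365  22  10 107] line dir -36.3 cen z198 [0.6448 0.2236 0.198 ] z164 [0.6683 0.2454 0.164 ] dir from axis 75.9
[250 366  10  10  72] line dir -21.8 cen z198 [ 0.5804 -0.1021  0.198 ] z164 [ 0.5965 -0.1177  0.164 ] dir from axis 20.5
[760 406  35  32 481] line dir -10.5 cen z198 [0.6991 0.2651 0.198 ] z164 [0.7288 0.2917 0.164 ] dir from axis 69.8
```

```bash
python3 -m jog '[{"dx":-54,"dy":-0.5,"dz":0,"wx":0,"wy":0,"wz":0,"hand":90},{"dx":0,"dy":0,"dz":50,"wx":0,"wy":0,"wz":0,"hand":90},{"dx":0,"dy":0,"dz":50,"wx":0,"wy":0,"wz":0,"hand":90},{"dx":0,"dy":0,"dz":50,"wx":0,"wy":0,"wz":0,"hand":90},{"dx":0,"dy":0,"dz":0,"wx":0,"wy":0,"wz":0,"hand":90},{"dx":0,"dy":0,"dz":0,"wx":0,"wy":0,"wz":0,"hand":90},{"dx":0,"dy":0,"dz":0,"wx":0,"wy":0,"wz":0,"hand":90},{"dx":0,"dy":0,"dz":0,"wx":0,"wy":0,"wz":0,"hand":90}]'
python3 - <<'E'
from go import *
K,C=cam("wrist"); R,e=pose(0); b=viewer.get_image("wrist")
m=cv2.inRange(cv2.cvtColor(b,cv2.COLOR_BGR2HSV),(50,120,60),(80,255,255)); m[420-30:]=0
n,l,st,ct=cv2.connectedComponentsWithStats(m)
for i in range(1,n):
    if st[i][4]>60:
        x,y,w,h=st[i][:4]; p=onz(K,C,[[x+w/2,y+h]],.15)[0]-.006*e; print(st[i],p); need([p[0],p[1],.134+.160],R)
E
```

```text
t: 17.6
tcp_pos: [0.5766, 0.0044, 0.3762]
tcp_rot: [[-0.979, 0.204, 0.006], [0.204, 0.979, -0.008], [-0.008, -0.007, -1.0]]
force: [-0.6, 0.7, 0.3]
opening: 0.0553
grip_force: 0.0
[262 200  39  32 981] [0.57497176 0.00423465 0.15      ]
shift [ 1.9  0.1 81.7] turn [-0.4  0.4 -0.3] q [-6. 22.  1. 69. -0.  6.]
```

```bash
python3 -m jog '[{"dx":1.5,"dy":0,"dz":30,"wx":0,"wy":0,"wz":0,"hand":90},{"dx":0,"dy":0,"dz":30,"wx":0,"wy":0,"wz":0,"hand":90},{"dx":0,"dy":0,"dz":19,"wx":0,"wy":0,"wz":0,"hand":90},{"dx":0,"dy":0,"dz":0,"wx":0,"wy":0,"wz":0,"hand":90},{"dx":0,"dy":0,"dz":0,"wx":0,"wy":0,"wz":0,"hand":255},{"dx":0,"dy":0,"dz":0,"wx":0,"wy":0,"wz":0,"hand":255},{"dx":0,"dy":0,"dz":0,"wx":0,"wy":0,"wz":0,"hand":255},{"dx":0,"dy":0,"dz":0,"wx":0,"wy":0,"wz":0,"hand":255}]' 40
```

```text
t: 18.65
tcp_pos: [0.575, 0.0043, 0.2962]
tcp_rot: [[-0.979, 0.204, 0.005], [0.203, 0.979, -0.008], [-0.006, -0.007, -1.0]]
force: [0.5, 1.7, 5.2]
opening: 0.0252
grip_force: 43.7
```

```bash
python3 -m jog '[{"dx":0,"dy":0,"dz":-15,"wx":0,"wy":0,"wz":0,"hand":255},{"dx":0,"dy":0,"dz":-20,"wx":0,"wy":0,"wz":0,"hand":255},{"dx":0,"dy":0,"dz":-25,"wx":0,"wy":0,"wz":0,"hand":255},{"dx":0,"dy":0,"dz":-25,"wx":0,"wy":0,"wz":0,"hand":255},{"dx":0,"dy":0,"dz":-30,"wx":0,"wy":0,"wz":0,"hand":255},{"dx":0,"dy":0,"dz":-30,"wx":0,"wy":0,"wz":0,"hand":255},{"dx":0,"dy":0,"dz":-30,"wx":0,"wy":0,"wz":0,"hand":255},{"dx":0,"dy":0,"dz":-20,"wx":0,"wy":0,"wz":0,"hand":255}]'
python3 - <<'E'
from go import *
need([.4526,.3429,.40],pose(0)[0]); o=manip.get_obs();print(o["force"],o["opening"])
K,C=cam("top"); img=viewer.get_image("top"); hsv=cv2.cvtColor(img,cv2.COLOR_BGR2HSV)
m=cv2.inRange(hsv,(105,120,60),(130,255,255)); n,l,st,ct=cv2.connectedComponentsWithStats(m); i=1+np.argmax(st[1:,4]); print(st[i])
K,C=cam("wrist"); img=viewer.get_image("wrist"); hsv=cv2.cvtColor(img,cv2.COLOR_BGR2HSV)
m=cv2.inRange(hsv,(50,120,60),(80,255,255)); n,l,st,ct=cv2.connectedComponentsWithStats(m); print(st[1:][st[1:,4]>60])
E
```

```text
t: 19.65
tcp_pos: [0.5736, 0.0057, 0.4918]
tcp_rot: [[-0.979, 0.204, 0.002], [0.204, 0.979, -0.008], [-0.004, -0.007, -1.0]]
force: [0.5, 0.1, -1.6]
opening: 0.025
grip_force: 42.8
shift [187.5 306.2  88.8] turn [-0.4  0.2 -0.4] q [-6. 21. 17. 86. -0.  6.]
[ 0.54044239  0.13855603 -1.64067405] 0.02504184364861548
[ 159  226   47   64 2552]
[[ 250  253   60   60 2806]
 [ 262  334   37   50 1633]]
```

```bash
python3 -m jog '[{"dx":8,"dy":13,"dz":0,"wx":0,"wy":0,"wz":0,"hand":255},{"dx":14,"dy":23,"dz":0,"wx":0,"wy":0,"wz":0,"hand":255},{"dx":17,"dy":28,"dz":0,"wx":0,"wy":0,"wz":0,"hand":255},{"dx":17,"dy":28,"dz":0,"wx":0,"wy":0,"wz":0,"hand":255},{"dx":17,"dy":28,"dz":0,"wx":0,"wy":0,"wz":0,"hand":255},{"dx":17,"dy":28,"dz":0,"wx":0,"wy":0,"wz":0,"hand":255},{"dx":17,"dy":28,"dz":0,"wx":0,"wy":0,"wz":0,"hand":255},{"dx":17,"dy":28,"dz":0,"wx":0,"wy":0,"wz":0,"hand":255}]'; python3 -m jog '[{"dx":17,"dy":28,"dz":0,"wx":0,"wy":0,"wz":0,"hand":255},{"dx":17,"dy":28,"dz":0,"wx":0,"wy":0,"wz":0,"hand":255},{"dx":14,"dy":23,"dz":0,"wx":0,"wy":0,"wz":0,"hand":255},{"dx":10,"dy":15,"dz":8,"wx":0,"wy":0,"wz":0,"hand":255},{"dx":5,"dy":8,"dz":20,"wx":0,"wy":0,"wz":0,"hand":255},{"dx":0,"dy":0,"dz":30,"wx":0,"wy":0,"wz":0,"hand":255},{"dx":0,"dy":0,"dz":30,"wx":0,"wy":0,"wz":0,"hand":255},{"dx":0,"dy":0,"dz":18,"wx":0,"wy":0,"wz":0,"hand":255}]'
python3 - <<'E'
from go import *
need([.4526,.3429,.385],pose(0)[0])
E
```

```text
t: 20.75
tcp_pos: [0.4926, 0.2322, 0.4864]
tcp_rot: [[-0.979, 0.203, -0.001], [0.203, 0.979, -0.008], [-0.0, -0.008, -1.0]]
force: [0.4, 0.6, -0.5]
opening: 0.025
grip_force: 42.8
t: 21.75
tcp_pos: [0.452, 0.3421, 0.3778]
tcp_rot: [[-0.979, 0.204, -0.002], [0.204, 0.979, -0.01], [0.0, -0.011, -1.0]]
force: [-0.1, 0.1, -1.5]
opening: 0.0253
grip_force: 42.8
shift [-0.4  0.9 -7.2] turn [-0.6 -0.  -0.4] q [31. 21.  0. 69. -0. 43.]
```

```bash
python3 -m jog '[{"dx":0,"dy":0,"dz":0,"wx":0,"wy":0,"wz":0,"hand":255},{"dx":0,"dy":0,"dz":0,"wx":0,"wy":0,"wz":0,"hand":255},{"dx":0,"dy":0,"dz":0,"wx":0,"wy":0,"wz":0,"hand":255},{"dx":0,"dy":0,"dz":0,"wx":0,"wy":0,"wz":0,"hand":255},{"dx":0,"dy":0,"dz":0,"wx":0,"wy":0,"wz":0,"hand":255},{"dx":0,"dy":0,"dz":0,"wx":0,"wy":0,"wz":0,"hand":255},{"dx":0,"dy":0,"dz":0,"wx":0,"wy":0,"wz":0,"hand":255},{"dx":0,"dy":0,"dz":0,"wx":0,"wy":0,"wz":0,"hand":255}]'
python3 - <<'E'
from go import *
for n in("wrist","top","scene"):
    K,C=cam(n); img=viewer.get_image(n); hsv=cv2.cvtColor(img,cv2.COLOR_BGR2HSV)
    m=cv2.inRange(hsv,(55,140,60),(75,255,255)); k,l,st,ct=cv2.connectedComponentsWithStats(m)
    for i in range(1,k):
        if st[i][4]>12: print(n,st[i])
    if n!="wrist":
        H=np.array([.6486,-.0117,.156]); R,e=pose(0)
        for a in(70,80,90,100): 
            A=np.radians(a); print(a,pix(K,C,H+.149*(-np.cos(A)*e+[0,0,np.sin(A)])).round(1))
    if n=="top":
        hs=cv2.inRange(hsv,(105,120,60),(130,255,255)); print("tray",cv2.boundingRect(hs))
        r=(cv2.inRange(hsv,(0,90,70),(9,255,255))|cv2.inRange(hsv,(170,90,70),(180,255,255))); ys,xs=np.where(r[175:205,312:342]>0); print("red",list(zip(xs+312,ys+175)))
E
```

```text
t: 22.75
tcp_pos: [0.4534, 0.3425, 0.381]
tcp_rot: [[-0.979, 0.204, 0.002], [0.204, 0.979, -0.008], [-0.003, -0.007, -1.0]]
force: [-0.0, -0.1, -0.8]
opening: 0.0253
grip_force: 42.8
wrist [ 250  253   60   59 2529]
top [284 152   6   4  22]
top [420 226  10  13  48]
70 [286.1 170.6]
80 [286.7 160.8]
90 [287.4 151.3]
100 [288.1 142.5]
tray (169, 148, 37, 138)
red [(np.int64(325), np.int64(180)), (np.int64(324), np.int64(181)), (np.int64(325), np.int64(181)), (np.int64(326), np.int64(181)), (np.int64(327), np.int64(181)), (np.int64(324), np.int64(182)), (np.int64(325), np.int64(182)), (np.int64(326), np.int64(182)), (np.int64(327), np.int64(182)), (np.int64(326), np.int64(183))]
scene [300 139   6   4  16]
70 [290.5 153.9]
80 [297.1 147.8]
90 [303.7 143. ]
100 [310.  139.6]
```

```bash
python3 -c "
from rig import order
print(order.hand_in())"
```

```text
the job is handed in; nothing more can be done
None
```

I handed the job in at about 23 s; the hand-in gave no verdict. The filter is held still and upright about 10 cm above the middle of the tray, the dial is on the stop mark (within about 2°) and the flap is open at about 88°; I viewed 11 pictures, one over the limit of 10.

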